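Put the nipple away and latch the bin gate

TASK

Put the brass hex nipple into the open-topped steel bin, then swing the bin's gate shut and press it home until its sprung latch rides over the strike and snaps in. Go gently: neither slam the gate nor lean on it hard once it is home, and leave the other things on the bench where they stand.

Things in the scene. Friction and masses are not known exactly. Their poses are not given: they have to be found in the camera images.
- brass_nipple: brass hex pipe nipple standing on end, 32x36 mm across its hexagon, 38 mm tall, threaded above and below the hexagon, about 0.1 kg; origin at the centre of its underside, z up. Starts on the bench right of or behind the vice; grasp it from above at about half height
- bin: grey sheet-steel bin fixed to the bench, open at the top; its front is closed by the gate. Origin at the centre of its underside, z up, -x out through the front (towards the robot), +y left. Inside it spans x -0.056 to 0.060, y -0.065 to 0.065; floor 3 mm thick, walls 4 mm thick, 75 mm high (rim bead to 78 mm)
- bin_free (a point): point on the bin's inner floor, in its front right quarter, at x = -0.025, y = -0.022 in the bin's frame, with 40 mm to the right wall; axes as the bin's. This part is free; a loose round die head (60 mm across, 49 mm tall) already lies in the rear left corner
- gate (a joint): hinge of the bin's front gate, rad: 0 = shut square across the front (nominal), grows as it swings out; starts 0.7 to 1.2, stays where it is left. The gate is a flat panel 14 mm thick (7 mm either side of the axis), 8 to 122 mm from the axis, z = 7 to 73 mm. At angle q it points from the axis along (-sin q, -cos q) in the bin's frame and its outer face looks along (-cos q, sin q)
- gate_hinge (a point): point on the gate's upright hinge axis at bench height: x = -0.067, y = 0.066 in the bin's frame (left front corner); axes as the bin's
- gate_push (a point): point on the gate's flat bare outer face, 85 mm from the hinge axis, 45 mm above the bench, good to push at; axes are the gate's (-x out of the outer face, +y to the hinge, z up). Keep the push under 20 N and the swing under 2.5 rad/s. Pushed 85 to 100 mm from the axis the gate needs up to about 12 N to ride over the strike
- latch_bolt (a joint): sprung bevelled bolt sticking 12 mm out of the gate's free edge, 52 mm above the bench, m: 0 = fully out, grows to about 0.006 while its bevel rides over the strike, drops back as it snaps into the pocket behind the strike, whose floor holds it at about 0.002. Reads 0 while the gate is clear of the strike; let go before it snaps, the gate is pushed back out
- latch_tip (a point): tip of the latch bolt, 134 mm from the hinge axis. Strike and buffer share a slotted plate on the bin's right side that is set up to 16 mm out or in, so the latched gate angle lies anywhere from about -0.13 to 0.15 rad and must be felt: the push rises, gives way as the bolt snaps in, and within 4 mm more meets the spring buffer (about 10 N per mm)
- copper_coupling: plain copper pipe coupling, a short tube standing on end, 32 mm across, 44 mm tall; origin at the centre of its underside; a bystander
- die_head_3: grey steel die head, a stubby round casting 52 mm across, 49 mm tall; origin at the centre of its underside; a bystander
- slip_pliers: slip-joint pliers lying flat near the front edge of the bench, 58x200x13 mm; origin under their centre; a bystander
- solder_spool: spool of solder wire, 76x72x44 mm, at the back of the bench; origin at the centre of its underside; a bystander
- hole_saw: hole saw standing teeth up, a round cup 50 mm across, 52 mm tall, at the front right of the bench; origin at the centre of its underside; a bystander
Mind the look-alikes: they are no part of the job. What is shaped like the brass_nipple but red is not meant.

How it is judged:
By the outcome, as a careful person would: the job done as asked, in the order asked, and still so for the second after the job is handed in, with the robot touching nothing.
It also fails if it takes over 64 s, if anything falls off the work surface, if the arm or the gripper's body presses on something with over 40 N, if the wrist force passes 120 N, or if a joint passes its speed limit or range.

ROBOT

A 6-joint arm with a two-finger parallel gripper is mounted at the origin on a cart in front of the work surface, level with it; the furniture and walls round the work are solid. World frame = base frame: x ahead of the robot, y to its left, z up, the work surface at z = 0. Lengths are in m, angles in rad, forces in N, time in s.
With the tool pointing down it reaches from about 0.375 to 0.9 m from the base axis. Payload 3.1 kg.
Tool frame: the origin (TCP) lies at the centre of the arm's flange, where the gripper is bolted on; the fingertips stand 173 mm ahead of it and the grasp point (between the pads) lies 155 mm ahead of it; z points along the fingers, x is the direction in which the jaws open and shut, and the axes are right-handed (so a half turn about z gives the same grasp; the last joint's range is limited). The gripper opens to 85 mm and grips with 20 to 120 N. Pads are 22 mm wide; open, the fingers measure 114 mm over their backs; the gripper's body (76 mm by 85 mm) begins 54 mm behind the grasp point. The pads swing forward as they close: fully open they stand 13 mm farther back than shut.
Start: joints at [1.014, 0.527, 1.433, -0, 1.181, -0.178], TCP at [0.231, 0.581, 0.405] pointing down, gripper open.
Joint ranges: [-3.08, 3.08], [-0.75, 2.2], [0.22, 2.44], [-1.43, 4.57], [0, 2.65], [-2.85, 2.85]. Speed limits (rad/s): [2.79, 2.79, 3.14, 3.14, 3.14, 3.14].

INTERFACE

Orientations are given as a unit quaternion [x, y, z, w].
In Python, from station import manip gives the robot as it stands.
- The arm moves only by the shell command python3 -m jog 'ROWS' [OPENING] [FORCE]. ROWS is JSON, a list that holds one entry, the list of rows, each a list of 4 numbers: the shift along the world's x, y, z in mm, then the turn about the world's z in degrees. A call has exactly 8 rows; each row shifts and turns the commanded pose from where the row before left it; what a row does not reach is not made up. A row lasts 1/8 s, in which the tool goes at most 62.5 mm and 10.7 degrees, less where a joint would pass 70% of its speed; a pose out of reach is approached as far as the arm can. A call is refused whole if a number of a shift passes 62.5 or a number of a turn 10.7, either way. A call with a gripper value outside its range is refused whole. OPENING is the opening in per cent of the stroke, from 0 (shut) to 100 (fully open), set as the call begins (- or left out, the last holds). The fingers move at their own pace and stop on an object; FORCE is the grip in N (left out, the last holds). Time passes only in rows, so rows that do not move let the fingers close, or fill a call up. It gives the time, the measured TCP pose, the force and the opening at its end, in the units of the state.
- manip.sense(): the state, without advancing time (a new reading comes with each control period).
- manip.snapshot(name): name is "scene" or "top" or "wrist"; returns the picture (420x560x3 uint8, red, green, blue); there is no depth.
- manip.camera_info(name): a dict with "fx", "fy", "cx", "cy" (pixels), "R" (3x3) and "t" (3): a world point X has camera coordinates R X + t. Camera axes: x right, y down, z forward; pixel columns grow to the right and rows downward; lengths in m; the calibration is good to about 2 mm. A picture is of the moment at which its call begins: read the wrist's pose just before it. camera_info takes no time and is no camera call; for the wrist camera it gives the pose at the moment of the call.
- manip.sign_off(): hands the job in, once; it reports no verdict.
The state is a dict: "t": time; "q": joint angles; "qd": joint speeds; "tau": joint torques, N m; "tcp_pos": TCP position; "tool_rot": TCP orientation; "force": force on the tool from outside, world axes, zero at the start; "ft_torque": the same for the moment, N m; "finger_gap": opening from 0.0 (shut) to 1.0 (fully open).
Only numpy, scipy, OpenCV 4.12 (cv2) and the standard library are available. Lean on these libraries where they do the work, as an engineer would, in place of code of your own. Each camera call takes 0.05 s, during which the arm holds its last target. There are 200 camera calls.

## Working session

There is one attempt and no reset: what is moved stays moved. The work goes in short steps, Python scripts to look and compute and a shell command to move; the robot and the scene stay as the last step left them, time stands still between calls to the robot, and variables do not carry over. Pictures are saved under pics/ and viewed, about 8 in all and at most 12, crops included, and the job is handed in when it is done.

```bash
mkdir -p pics
cat > h.py <<'E'
import cv2, numpy as np
from station import manip
def snap(n,f):
    im=manip.snapshot(n); cv2.imwrite(f,im[:,:,::-1]); return im
def px2w(cam,u,v,z):
    c=manip.camera_info(cam) if isinstance(cam,str) else cam
    R=np.array(c["R"]);t=np.array(c["t"]);o=-R.T@t
    d=R.T@np.array([(u-c["cx"])/c["fx"],(v-c["cy"])/c["fy"],1.]); return o+d*(z-o[2])/d[2]
def w2px(cam,X):
    c=manip.camera_info(cam) if isinstance(cam,str) else cam
    p=np.array(c["R"])@np.array(X)+np.array(c["t"]); return c["fx"]*p[0]/p[2]+c["cx"],c["fy"]*p[1]/p[2]+c["cy"]
E
python3 - <<'E'
from h import *
for n in("scene","top"):
    im=snap(n,f"pics/{n}0.png"); c=manip.camera_info(n); print(n,-np.array(c["R"]).T@np.array(c["t"]))
s=manip.sense();print(s["t"],s["tcp_pos"],s["tool_rot"],s["force"])
E
```

```text
scene [ 0.14023212 -0.26499747  0.78994773]
top [ 0.49280576 -0.14215912  1.00032367]
0.1 [0.23033706 0.58066626 0.40382289] [ 8.27297483e-01  5.61763198e-01 -9.07443219e-04  4.00527823e-04] [ 0.6297894  -0.68690493 -0.5381504 ]
```

View pics/top0.png

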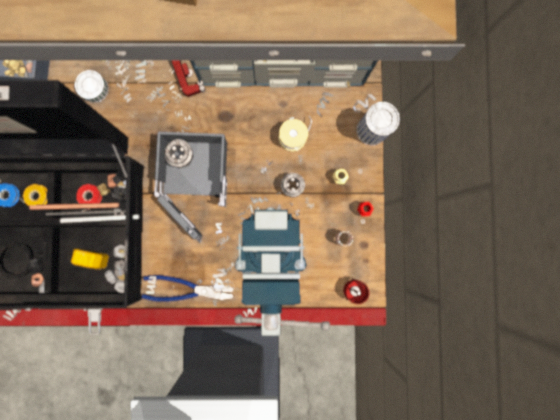

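View pics/scene0.png

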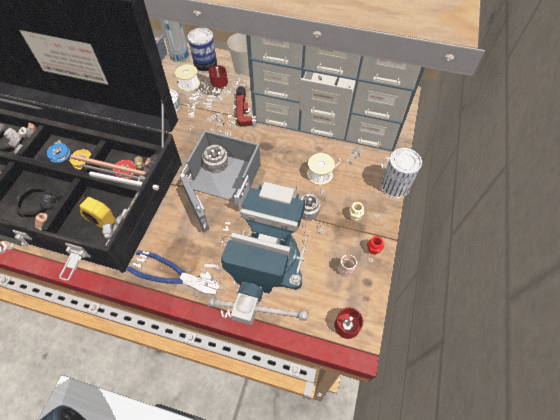

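The top view shows these nipple candidates: brass/yellow at (341,176), red look-alike at (365,209), copper coupling at (343,238), and the die head at (292,184). I choose the brass one. The bin is at about (190,165) with its gate swung out to (199,238).

Run:
```python
from h import *
im=cv2.imread("pics/top0.png")
a=cv2.resize(im[120:250,140:240],None,fx=4.6,fy=4.6,interpolation=cv2.INTER_CUBIC)
b=cv2.resize(im[160:220,320:385],None,fx=4.6,fy=4.6,interpolation=cv2.INTER_CUBIC)
o=np.zeros((598,770,3),np.uint8);o[:a.shape[0],:a.shape[1]]=a;o[:b.shape[0],465:465+b.shape[1]]=b
cv2.imwrite("pics/crop1.png",o);print(a.shape,b.shape)
for z in(0.038,0.019,0):print(z,px2w("top",341,176,z),px2w("scene",357,211,z))
```

```text
(598, 460, 3) (276, 299, 3)
0.038 [ 0.63468747 -0.29797418  0.038     ] [ 0.62514439 -0.30055146  0.038     ]
0.019 [ 0.63748876 -0.30105057  0.019     ] [ 0.63739702 -0.30144983  0.019     ]
0 [ 0.64029006 -0.30412697  0.        ] [ 6.49649640e-01 -3.02348198e-01 -1.11022302e-16]
```

View pics/crop1.png

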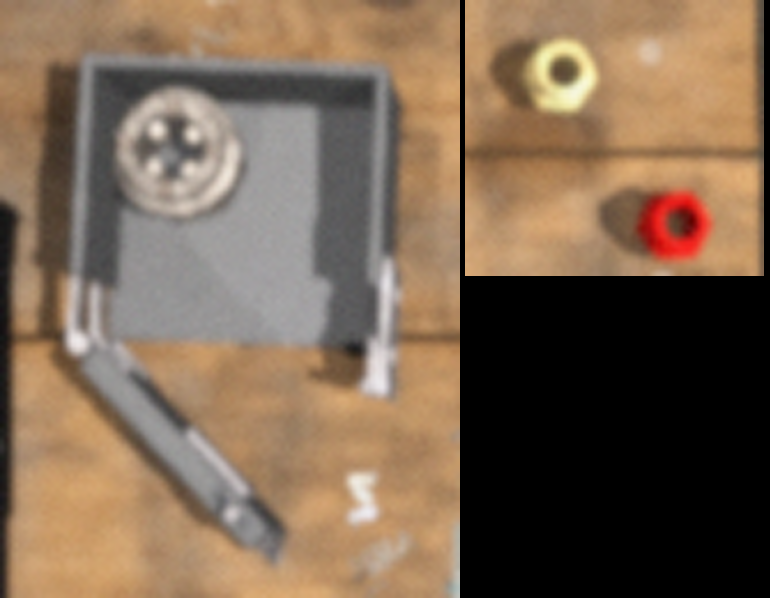

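```bash
cat > bin.py <<'E'
from h import *
C=lambda a,b,z:px2w("top",140+a/4.6,120+b/4.6,z)[:2]
rl=C(84,56,.076); rr=C(389,64,.076); hp=C(78,342,.075)
y=(rl-rr); print("width",np.linalg.norm(y),"expect .138"); ay=np.arctan2(y[1],y[0])-np.pi/2
print("rl,rr,hinge",rl,rr,hp,"len",np.linalg.norm(rl-hp),"yaw y",ay,"yaw x",np.arctan2(*(rl-hp)[::-1]))
yaw=ay; R=lambda:np.array([[np.cos(yaw),-np.sin(yaw)],[np.sin(yaw),np.cos(yaw)]])
o=(rl+rr)/2-R()@[.064,0]; print("origin",o,"hinge pred",o+R()@[-.067,.066])
H=o+R()@[-.067,.066]; T=C(277,550,.055); d=R().T@(T-H); print("tip r",np.linalg.norm(d),"q",np.arctan2(-d[0],-d[1]))
print("free",o+R()@[-.025,-.022])
E
python3 bin.py
```

```text
width 0.1387267695374838 expect .138
rl,rr,hinge [0.72186397 0.08947595] [ 0.71806973 -0.04919892] [0.5912756 0.0903762] len 0.13059147923199854 yaw y -0.027353848853574503 yaw x -0.0068936637042926515
origin [0.6559908  0.02188894] hinge pred [0.59082099 0.08969673]
tip r 0.1273389792094744 q 0.7933767621381068
free [6.30398438e-01 5.80934545e-04]
```

```bash
python3 -m jog '[[[23,-54,0,-4.2],[23,-54,0,-4.2],[23,-54,0,-4.2],[23,-54,0,-4.2],[23,-54,0,-4.2],[23,-54,0,-4.2],[23,-54,0,-4.2],[23,-54,0,-4.2]]]' 65 30
python3 -m jog '[[[23,-54,-7,-4.2],[23,-54,-7,-4.2],[23,-54,-7,-4.2],[23,-54,-7,-4.2],[23,-54,-7,-4.2],[23,-54,-7,-4.2],[23,-54,-7,-4.2],[0,0,0,0]]]'
python3 - <<'E'
from h import *
c=manip.camera_info("wrist");im=snap("wrist","pics/w1.png")
s=manip.sense();print(s["t"],s["tcp_pos"],s["tool_rot"],s["force"],s["finger_gap"])
print(w2px(c,[.637,-.301,.038]))
import pickle;pickle.dump(c,open("w1.pkl","wb"))
E
```

```text
t: 1.1
tcp_pos: [0.4149, 0.1471, 0.4047]
tool_rot: [0.955, 0.297, 0.0, -0.0]
force: [0.5, 0.9, 0.4]
finger_gap: 0.651
t: 2.1
tcp_pos: [0.5765, -0.2334, 0.3545]
tool_rot: [0.999, 0.044, 0.001, 0.001]
force: [0.9, 0.4, -0.3]
finger_gap: 0.649
2.15 [ 0.57555686 -0.23099069  0.35451276] [ 9.98969299e-01  4.53848610e-02 -5.76353973e-04 -4.70482281e-04] [-0.1629237  -0.26419437 -0.53569363] 0.6495185421992035
(np.float64(341.37328015465386), np.float64(279.1515395104312))
```

View pics/w1.png

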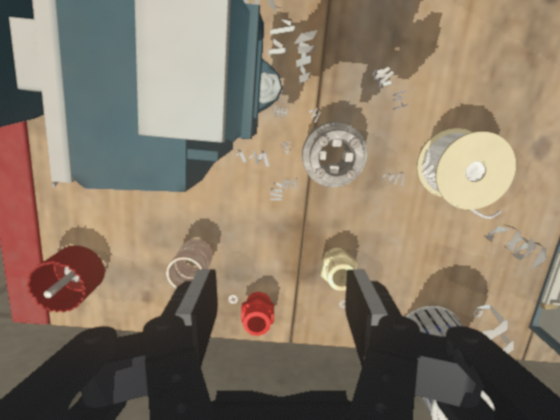

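The brass nipple shows at (341,270), matching the predicted (341,279). The red one is at (258,313) and the coupling at (190,265). I'll crop it closer to read the hexagon's orientation.

Run:
```python
from h import *
import pickle
c=pickle.load(open("w1.pkl","rb"))
im=cv2.imread("pics/w1.png")
cv2.imwrite("pics/crop2.png",cv2.resize(im[235:305,305:380],None,fx=8,fy=8,interpolation=cv2.INTER_CUBIC))
```

```text
(no output)
```

View pics/crop2.png

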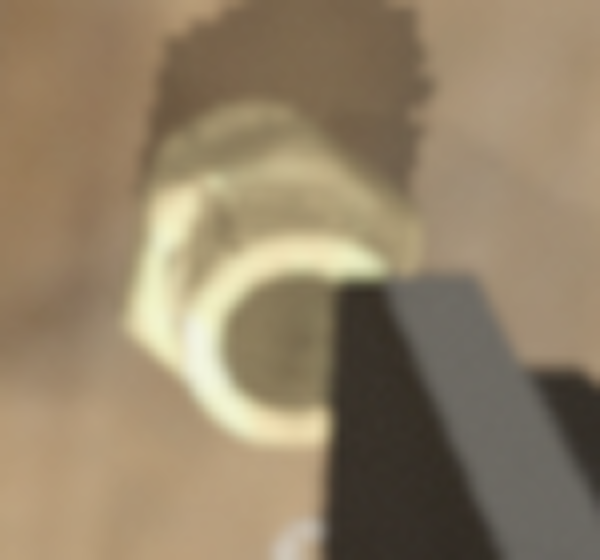

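Run:
```python
from h import *
import pickle
c=pickle.load(open("w1.pkl","rb"))
P=lambda a,b,z:px2w(c,305+a/8,235+b/8,z)[:2]
d=P(150,197,.02)-P(130,325,.02);print("edge len",np.linalg.norm(d),"normal yaw",np.degrees(np.arctan2(d[1],d[0]))-90)
print("top centre",P(297,340,.038), "right-left check",P(400,340,.038)-P(185,340,.038))
print("base arc top-left",P(240,105,.0))
```

```text
edge len 0.016477662672773192 normal yaw -1.1335654208316583
top centre [ 0.63744076 -0.29933265] right-left check [0.02374516 0.0020771 ]
base arc top-left [ 0.63501768 -0.28710542]
```

```bash
python3 -m jog '[[[20,-23,-20,-3.5],[21,-23,-20,-3.5],[20,-22,-20,0],[0,0,-20,0],[0,0,-20,0],[0,0,-20,0],[0,0,0,0],[0,0,0,0]]]'
```

```text
t: 3.15
tcp_pos: [0.6366, -0.2969, 0.2362]
tool_rot: [1.0, -0.014, 0.0, 0.0]
force: [0.5, 0.3, -0.0]
finger_gap: 0.649
```

```bash
python3 -m jog '[[[0,-3,-15,0],[0,0,-15,0],[0,0,-15,0],[0,0,-13,0],[0,0,0,0],[0,0,0,0],[0,0,0,0],[0,0,0,0]]]'
python3 -m jog '[[[0,0,0,0],[0,0,0,0],[0,0,0,0],[0,0,0,0],[0,0,0,0],[0,0,0,0],[0,0,0,0],[0,0,0,0]]]' 20 50
python3 -m jog '[[[0,0,20,0],[0,0,25,0],[0,0,30,0],[0,0,30,0],[0,0,30,0],[0,0,0,0],[0,0,0,0],[0,0,0,0]]]'
```

```text
t: 4.15
tcp_pos: [0.6367, -0.3002, 0.1784]
tool_rot: [1.0, -0.014, 0.0, 0.0]
force: [-0.0, -0.2, 0.6]
finger_gap: 0.649
t: 5.15
tcp_pos: [0.6367, -0.3003, 0.1783]
tool_rot: [1.0, -0.014, 0.0, 0.0]
force: [-0.9, 0.5, 5.7]
finger_gap: 0.356
t: 6.15
tcp_pos: [0.6359, -0.2997, 0.3107]
tool_rot: [1.0, -0.014, -0.002, -0.001]
force: [0.2, -0.3, -1.8]
finger_gap: 0.358
```

```bash
python3 -m jog '[[[0,30,0,0],[0,50,0,0],[0,50,0,0],[0,50,0,0],[0,50,0,0],[0,50,0,0],[0,22,0,0],[0,0,0,0]]]'
python3 - <<'E'
from bin import *
w=C(178,148,.052);print("die world",w,"bin frame",R().T@(w-o))
c=manip.camera_info("wrist");im=snap("wrist","pics/w2.png");import pickle;pickle.dump(c,open("w2.pkl","wb"))
s=manip.sense();print(s["t"],s["tcp_pos"])
for p in([-.067,.066,.075],[.064,.069,.076],[.064,-.069,.076],[-.015,-.02,.003]):print(p,w2px(c,[*(o+R()@p[:2]),p[2]]))
E
```

```text
t: 7.15
tcp_pos: [0.636, 0.0042, 0.3122]
tool_rot: [1.0, -0.013, -0.001, -0.0]
force: [-0.0, -0.2, -1.3]
finger_gap: 0.357
width 0.1387267695374838 expect .138
rl,rr,hinge [0.72186397 0.08947595] [ 0.71806973 -0.04919892] [0.5912756 0.0903762] len 0.13059147923199854 yaw y -0.027353848853574503 yaw x -0.0068936637042926515
origin [0.6559908  0.02188894] hinge pred [0.59082099 0.08969673]
tip r 0.1273389792094744 q 0.7933767621381068
free [6.30398438e-01 5.80934545e-04]
die world [0.68435774 0.05111512] bin frame [0.02755699 0.02999109]
7.2 [0.63631424 0.00254618 0.31235679]
[-0.067, 0.066, 0.075] (np.float64(194.35658426091987), np.float64(88.13440606522657))
[0.064, 0.069, 0.076] (np.float64(435.51554551249194), np.float64(82.45178412035432))
[0.064, -0.069, 0.076] (np.float64(408.4118741582256), np.float64(306.9181849561347))
[-0.015, -0.02, 0.003] (np.float64(286.6878325771986), np.float64(204.96900607543387))
```

View pics/w2.png

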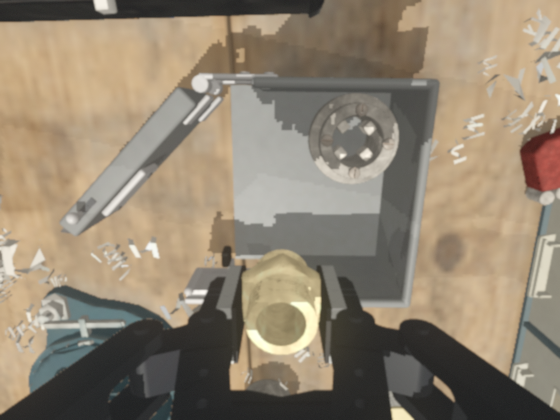

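```bash
python3 -m jog '[[[0,0,-20,0],[0,0,-25,0],[0,0,-25,0],[0,0,-20,0],[0,0,-18,0],[0,0,-12,0],[0,0,0,0],[0,0,0,0]]]'
```

```text
t: 8.2
tcp_pos: [0.6369, 0.002, 0.1933]
tool_rot: [1.0, -0.014, 0.001, 0.0]
force: [0.6, 0.1, -1.9]
finger_gap: 0.354
```

```bash
python3 -m jog '[[[0,0,-5,0],[0,0,-3,0],[0,0,-2,0],[0,0,-1,0],[0,0,0,0],[0,0,0,0],[0,0,0,0],[0,0,0,0]]]'
python3 -m jog '[[[0,0,0,0],[0,0,0,0],[0,0,0,0],[0,0,0,0],[0,0,0,0],[0,0,0,0],[0,0,0,0],[0,0,0,0]]]' 52
python3 -m jog '[[[0,0,8,0],[0,0,15,0],[0,0,25,0],[0,0,30,0],[0,0,30,0],[0,0,30,0],[0,0,0,0],[0,0,0,0]]]'
```

```text
t: 9.2
tcp_pos: [0.6365, 0.0019, 0.1818]
tool_rot: [1.0, -0.014, 0.0, 0.0]
force: [-0.7, 0.7, -1.8]
finger_gap: 0.356
t: 10.2
tcp_pos: [0.6365, 0.0019, 0.1817]
tool_rot: [1.0, -0.014, 0.0, -0.0]
force: [0.0, -1.0, -0.5]
finger_gap: 0.522
t: 11.2
tcp_pos: [0.6361, 0.002, 0.3197]
tool_rot: [1.0, -0.014, -0.0, -0.0]
force: [0.4, -0.4, 0.1]
finger_gap: 0.518
```

Run:
```python
from bin import *
import pickle
c=pickle.load(open("w2.pkl","rb"))
P=lambda u,v,z:px2w(c,u,v,z)[:2]
yaw=-.022
H1=P(202,83,.078)
a,b=P(178,92,.073),P(63,217,.073)  # outer face top edge
a2,b2=P(203,99,.073),P(88,232,.073) # inner face edge (from picture)
for p,q_ in((a,b),(a2,b2)):
    d=R().T@(q_-p);print("q",np.arctan2(-d[0],-d[1]),"len",np.linalg.norm(d))
print("thick",np.linalg.norm(a-a2)); print("H wrist",H1)
rl,rr=P(438,79,.077),P(411,305,.077);print("rear corners",rl,rr)
for z in(.05,.1,.13):print("vice left/back edge",z,px2w("top",240,235,z),px2w("top",250,211,z),P(60,290,z),P(165,380,z))
```

```text
width 0.1387267695374838 expect .138
rl,rr,hinge [0.72186397 0.08947595] [ 0.71806973 -0.04919892] [0.5912756 0.0903762] len 0.13059147923199854 yaw y -0.027353848853574503 yaw x -0.0068936637042926515
origin [0.6559908  0.02188894] hinge pred [0.59082099 0.08969673]
tip r 0.1273389792094744 q 0.7933767621381068
free [6.30398438e-01 5.80934545e-04]
q 0.8125945280652652 len 0.10562063779588442
q 0.7711193193592345 len 0.10975237138914913
thick 0.014099203953877294
H wrist [0.59586135 0.09203163]
rear corners [0.72260582 0.09077603] [ 0.71926333 -0.04683582]
vice left/back edge 0.05 [ 0.50720834 -0.08047294  0.05      ] [ 0.55813325 -0.10156484  0.05      ] [ 0.47391374 -0.04455566] [ 0.54055623 -0.1260486 ]
vice left/back edge 0.1 [ 0.50645057 -0.08371847  0.1       ] [ 0.55469613 -0.10370066  0.1       ] [ 0.50926416 -0.01787895] [ 0.56156429 -0.08183352]
vice left/back edge 0.13 [ 0.5059959  -0.08566579  0.13      ] [ 0.55263386 -0.10498215  0.13      ] [ 0.53047442 -0.00187293] [ 0.57416913 -0.05530446]
```

```bash
python3 -m jog '[[[-23,10,0,7.5],[-24,11,0,7.5],[-23,10,0,7.5],[-24,11,0,7.5],[-23,10,0,7.5],[-23,11,0,7.5],[0,0,-10,0],[0,0,-10,0]]]' 0 100
python3 -m jog '[[[0,0,-15,0],[0,0,-20,0],[0,0,-20,0],[0,0,-20,0],[0,0,-14,0],[0,0,-8,0],[0,0,0,0],[0,0,0,0]]]'
python3 - <<'E'
from h import *
s=manip.sense();r=s["tool_rot"];P=np.array(s["tcp_pos"]);print("yaw",np.degrees(2*np.arctan2(r[1],r[0])),P)
H=np.array([.593,.091]);y=-.022;Rb=np.array([[np.cos(y),-np.sin(y)],[np.sin(y),np.cos(y)]])
last=P[:2]
for q in(.79,.7,.6,.5,.4,.3,.25,.2,.15,.1,.05,0,-.05,-.1,-.13,-.16):
    t=H+Rb@(.090*np.array([-np.sin(q),-np.cos(q)])+.018*np.array([-np.cos(q),np.sin(q)]))
    print(q,t.round(4),((t-last)*1000).round(1),"yaw",round(90+np.degrees(y-q),1));last=t
E
```

```text
t: 12.2
tcp_pos: [0.4972, 0.0647, 0.2986]
tool_rot: [0.93, 0.369, 0.0, 0.0]
force: [-0.5, -0.9, -0.1]
finger_gap: 0.001
t: 13.2
tcp_pos: [0.4968, 0.0649, 0.2031]
tool_rot: [0.929, 0.369, 0.0, 0.0]
force: [-0.6, -0.5, -0.6]
finger_gap: -0.0
yaw 43.34939238575794 [0.4967678  0.06488211 0.2030842 ]
0.79 [0.5153 0.0421] [ 18.5 -22.7] yaw 43.5
0.7 [0.52   0.0354] [ 4.7 -6.8] yaw 48.6
0.6 [0.5259 0.0283] [ 5.9 -7. ] yaw 54.4
0.5 [0.5325 0.022 ] [ 6.6 -6.4] yaw 60.1
0.4 [0.5397 0.0163] [ 7.2 -5.7] yaw 65.8
0.3 [0.5474 0.0113] [ 7.7 -4.9] yaw 71.6
0.25 [0.5515 0.0091] [ 4.  -2.2] yaw 74.4
0.2 [0.5556 0.0072] [ 4.1 -2. ] yaw 77.3
0.15 [0.5599 0.0054] [ 4.2 -1.8] yaw 80.1
0.1 [0.5642 0.0039] [ 4.3 -1.5] yaw 83.0
0.05 [0.5686 0.0025] [ 4.4 -1.3] yaw 85.9
0 [0.573  0.0014] [ 4.5 -1.1] yaw 88.7
-0.05 [5.775e-01 5.000e-04] [ 4.5 -0.9] yaw 91.6
-0.1 [ 5.821e-01 -1.000e-04] [ 4.5 -0.7] yaw 94.5
-0.13 [ 5.848e-01 -4.000e-04] [ 2.7 -0.3] yaw 96.2
-0.16 [ 0.5876 -0.0006] [ 2.7 -0.2] yaw 97.9
```

```bash
python3 -m jog '[[[7,-8,0,0],[6,-8,0,0],[3,-4,0,0],[2.5,-3,0,0],[2.5,-3.5,0,2.5],[2.5,-3.5,0,2.7],[3,-3.5,0,3],[3,-3.5,0,3]]]'
python3 -m jog '[[[3,-3.3,0,3],[3.3,-3.2,0,3],[3.5,-3,0,3],[3.6,-2.8,0,3],[3.6,-2.8,0,3],[3.8,-2.5,0,3],[3.9,-2.4,0,3],[0,0,0,0]]]'
```

```text
t: 14.2
tcp_pos: [0.5258, 0.0279, 0.2026]
tool_rot: [0.888, 0.459, -0.0, -0.0]
force: [0.2, 1.0, 0.5]
finger_gap: 0.003
t: 15.2
tcp_pos: [0.5509, 0.0077, 0.2026]
tool_rot: [0.791, 0.612, 0.0, 0.0]
force: [-0.4, 0.6, -0.4]
finger_gap: -0.008
```

Run:
```python
from h import *
a=manip.snapshot("scene")[110:260,150:300];b=manip.snapshot("wrist")
o=np.zeros((420,980,3),np.uint8);o[:,:420]=cv2.resize(a,(420,420),interpolation=cv2.INTER_CUBIC);o[:,420:]=b
cv2.imwrite("pics/g1.png",cv2.resize(o,(800,343))[:,:,::-1])
```

```text
(no output)
```

View pics/g1.png

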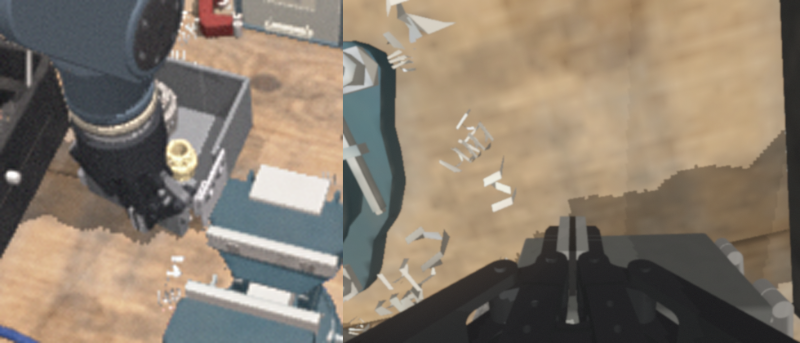

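The gripper is against the gate's outer face and pushing it, hinge at right of the wrist view. The nipple stands in the bin at (180,155) of the left panel. Next I'll feel for the strike.

```bash
python3 -m jog '[[[1,-0.5,0,0.7],[1,-0.5,0,0.7],[1,-0.5,0,0.7],[1,-0.5,0,0.7],[0.5,-0.2,0,0.3],[0.5,-0.2,0,0.3],[0,0,0,0],[0,0,0,0]]]'
python3 -m jog '[[[0.6,-0.2,0,0.4],[0.6,-0.3,0,0.4],[0.6,-0.2,0,0.4],[0.6,-0.3,0,0.4],[0.6,-0.2,0,0.4],[0,0,0,0],[0,0,0,0],[0,0,0,0]]]'
```

```text
t: 16.3
tcp_pos: [0.5554, 0.0056, 0.2027]
tool_rot: [0.772, 0.636, -0.0, -0.0]
force: [-1.2, 0.8, 0.8]
finger_gap: 0.002
t: 17.3
tcp_pos: [0.5575, 0.0046, 0.2024]
tool_rot: [0.761, 0.649, -0.001, -0.002]
force: [-5.8, 1.7, 1.9]
finger_gap: 0.004
```

```bash
python3 -m jog '[[[0.4,-0.1,0,0.3],[0.4,-0.2,0,0.3],[0.4,-0.1,0,0.3],[0.3,-0.1,0,0.2],[0,0,0,0],[0,0,0,0],[0,0,0,0],[0,0,0,0]]]'
```

```text
t: 18.3
tcp_pos: [0.5586, 0.0041, 0.2024]
tool_rot: [0.754, 0.657, -0.002, -0.002]
force: [-7.3, 0.6, 2.7]
finger_gap: 0.008
```

```bash
python3 -m jog '[[[0.4,-0.1,0,0.3],[0.4,-0.2,0,0.3],[0.4,-0.1,0,0.3],[0.3,-0.1,0,0.2],[0,0,0,0],[0,0,0,0],[0,0,0,0],[0,0,0,0]]]'
```

```text
t: 19.3
tcp_pos: [0.5628, 0.003, 0.203]
tool_rot: [0.748, 0.664, 0.001, 0.001]
force: [-0.4, 0.0, -1.2]
finger_gap: 0.002
```

The push rose to 7.3 N and then gave way to about 0, as it should when the bolt snaps in. I'll feel lightly for the buffer.

```bash
python3 -m jog '[[[0.4,-0.1,0,0.2],[0.4,-0.1,0,0.2],[0.4,-0.1,0,0.2],[0.3,-0.1,0,0.2],[0,0,0,0],[0,0,0,0],[0,0,0,0],[0,0,0,0]]]'
```

```text
t: 20.3
tcp_pos: [0.5632, 0.0029, 0.2027]
tool_rot: [0.743, 0.669, 0.0, 0.0]
force: [-0.7, -0.1, -0.1]
finger_gap: 0.001
```

```bash
python3 -m jog '[[[0.4,-0.1,0,0.2],[0.4,-0.1,0,0.2],[0.4,0,0,0.2],[0,0,0,0],[0,0,0,0],[0,0,0,0],[0,0,0,0],[0,0,0,0]]]'
```

```text
t: 21.3
tcp_pos: [0.5643, 0.0027, 0.2026]
tool_rot: [0.74, 0.673, -0.0, -0.0]
force: [-2.4, -0.8, -0.7]
finger_gap: 0.002
```

```bash
python3 -m jog '[[[0.4,-0.1,0,0.2],[0.4,-0.1,0,0.2],[0.4,0,0,0.2],[0,0,0,0],[0,0,0,0],[0,0,0,0],[0,0,0,0],[0,0,0,0]]]'
```

```text
t: 22.3
tcp_pos: [0.5649, 0.0026, 0.2026]
tool_rot: [0.736, 0.677, -0.001, -0.001]
force: [-4.8, -0.7, 1.4]
finger_gap: 0.002
```

```bash
python3 -m jog '[[[-1,0,0,0],[-2,0,0,0],[-5,0,0,0],[-12,2,0,0],[-20,3,0,0],[0,0,15,0],[0,0,30,0],[0,0,40,0]]]'
python3 -m jog '[[[0,0,40,0],[-10,40,40,0],[-10,60,0,0],[-10,60,0,0],[-10,60,0,0],[-10,60,0,0],[0,0,0,0],[0,0,0,0]]]'
python3 - <<'E'
from h import *
a=snap("top","pics/topf.png")[120:250,140:240];b=snap("scene","pics/scf.png")[120:250,160:300]
o=np.zeros((470,770,3),np.uint8);a=cv2.resize(a,(361,470),interpolation=3);b=cv2.resize(b,(400,371),interpolation=3)
o[:,:361]=a;o[:371,370:]=b;cv2.imwrite("pics/f1.png",o[:,:,::-1])
E
```

```text
t: 23.3
tcp_pos: [0.5261, 0.0074, 0.2891]
tool_rot: [0.736, 0.677, 0.0, 0.0]
force: [0.2, -0.1, -0.2]
finger_gap: 0.002
t: 24.3
tcp_pos: [0.4756, 0.2876, 0.3686]
tool_rot: [0.736, 0.677, 0.001, 0.001]
force: [-0.3, 0.0, 0.0]
finger_gap: 0.001
```

View pics/f1.png

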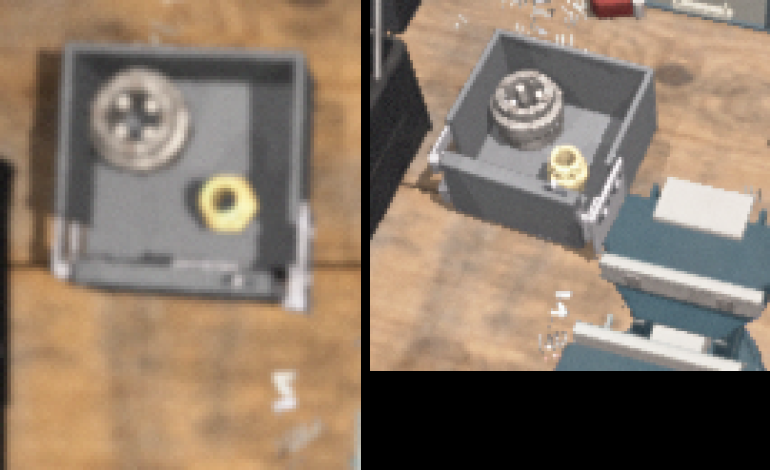

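The gate stands shut across the front, about 0.05–0.09 rad out relative to the bin's rear edge. That is well inside the ~0.19 rad where the strike was first felt, so the latch is holding. The nipple stands in the bin at (227,200), clear of the gate and the die head.

Run:
```python
from h import *
a=cv2.imread("pics/top0.png").astype(int);b=cv2.imread("pics/topf.png").astype(int)
for n,(u,v) in dict(coupling=(343,238),die=(292,184),red=(365,209),saw=(356,291),spool=(293,134),pliers=(200,290)).items():
    print(n,abs(a-b)[v-14:v+14,u-14:u+14].mean().round(1))
s=manip.sense();print(s["t"],s["force"],np.abs(s["qd"]).max());print(manip.sign_off())
```

```text
coupling 2.1
die 2.0
red 2.2
saw 2.2
spool 1.2
pliers 2.6
24.4 [-0.45100104  0.71454641 -0.78515033] 0.012897666135194785
the job is handed in; nothing more can be done
None
```

The brass nipple is standing in the bin and the gate is shut and latched. I handed the job in at 24.4 s, with the robot clear of everything.

- **Nipple:** I picked it up from above and set it in the front right of the bin. The last pictures show it upright, clear of the gate and of the die head.
- **Latch:** The push rose to about 7 N, then dropped to about 0 as the bolt snapped in. I pressed lightly on until the force began to rise again and stopped at about 5 N.
- **Gate after letting go:** It stayed shut at roughly 0.05–0.09 rad, well inside the 0.19 rad or so where the strike was first felt. I had no direct reading of the bolt, so latching is judged from this and the force drop.
- **Other things on the bench:** Before-and-after pictures around the coupling, die head, red look-alike, hole saw, spool and pliers differ only slightly, with no sign that any moved.

None of my checks failed. The only disagreements were offsets of a few millimetres: about 2–3 mm at the bin's corners and about 5 mm at the hinge, between the top and wrist cameras.

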